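# Clear the batten and right the tipped patina bottle

## Robot

A 7-joint arm with a two-finger parallel gripper is mounted at the origin on the work surface. World frame = base frame: x ahead of the robot, y to its left, z up, the work surface at z = 0. Lengths are in m, angles in rad, forces in N, time in s.
With the tool pointing down it reaches from about 0.4 to 0.9 m from the base axis. Payload 5.5 kg.
Tool frame: the origin (TCP) lies on the centre line of the jaws, within the pads' length; the fingertips stand arm.tcp_to_tips ahead of it and the grasp point (between the pads) lies 5 mm behind it (arm.tcp_to_tips is the distance from the TCP to the fingertips, in m); z points along the fingers, y is the line along which they close (so a half turn about z gives the same grasp; the last joint's range is limited). The gripper opens to 85 mm and grips with 20 to 120 N. Pads are 22 mm wide; open, the fingers measure 114 mm over their backs; the gripper's body (76 mm by 85 mm) begins 54 mm behind the grasp point. The pads swing forward as they close: fully open they stand 13 mm farther back than shut.
Start: joints at [1.548, 0.501, -0.427, 1.55, 0.221, 1.138, -0.21], TCP at [0.183, -0.624, 0.245] pointing down, gripper open.
Joint ranges: [-2.88, 2.88], [-0.31, 2.03], [-1.54, 1.56], [0.2, 2.42], [-1.41, 4.55], [0.19, 2.02], [-2.57, 2.57]. Speed limits (rad/s): [2.57, 2.57, 3.14, 3.14, 3.14, 3.14, 3.14].

## Interface

Orientations are given as [roll, pitch, yaw] about the fixed x, y, z axes, in that order (R = Rz(yaw) Ry(pitch) Rx(roll)).
In Python, from rig import telemetry, cams, hand_in, arm gives the robot as it stands.
- The arm moves only by the tool carry_out, never from a script. Its argument "increments" is a list that holds one entry, the list of rows, each a list of 6 numbers: the shift along the tool's x, y, z in cm, then the turn, a rotation vector about the tool's x, y, z in rad. In form: [[[tx, ty, tz, rx, ry, rz], ...]]. A call has exactly 8 rows; each row shifts and turns the commanded pose from where the row before left it, along the tool's axes as they then stand; what a row does not reach is not made up. A row lasts 1/12 s, in which the tool goes at most 41.7 mm and 7.16 degrees, less where a joint would pass 70% of its speed; a pose out of reach is approached as far as the arm can. A call with a gripper value outside its range is refused whole. "gripper" is the closure, from -1 (fully open) to 1 (shut), set as the call begins (left out, the last holds). The fingers move at their own pace and stop on an object; "squeeze" is the grip in N (left out, the last holds). Time passes only in rows, so rows that do not move let the fingers close, or fill a call up. It gives the time, the measured TCP pose, the force, the opening and the grip force at its end, in the units of the state.
- telemetry.get_obs(): the state, without advancing time (a new reading comes with each control period).
- cams.camera(name): name is "scene" or "top"; returns the picture (384x512x3 uint8, red, green, blue); there is no depth.
- cams.camera_model(name): a dict with "fx", "fy", "cx", "cy" (pixels), "R" (3x3) and "t" (3): a world point X has camera coordinates R X + t. Camera axes: x right, y down, z forward; pixel columns grow to the right and rows downward; lengths in m; the calibration is good to about 2 mm. A picture is of the moment at which its call begins. camera_model takes no time and is no camera call.
- hand_in(): hands the job in; it is judged then, once.
The state is a dict: "time": time; "joint_pos": joint angles; "qd": joint speeds; "joint_efforts": joint torques, N m; "tool_pos": TCP position; "orientation": TCP orientation; "contact_force": force on the tool from outside, world axes, zero at the start; "ft_torque": the same for the moment, N m; "width": finger opening in m; "gripper_force": force on a finger pad.
Only numpy, scipy, OpenCV 4.12 (cv2) and the standard library are available. Lean on these libraries where they do the work, as an engineer would, in place of code of your own. Each camera call takes 0.05 s, during which the arm holds its last target. There are 200 camera calls.

## Task

A wooden batten has been left lying over the bottle lane, and the tall patina bottle under it has tipped over the lane's rail. First take the batten off and lay it flat on the cork board, then stand the tipped bottle upright in the lane in its gap, leaving the two neighbouring containers standing there and the batten on the board.

Things in the scene. Friction and masses are not known exactly. Their poses are not given: they have to be found in the camera images.
- lane: Fixed wooden bottle lane. Origin: centre of its underside; y along the lane (pointing roughly away from the robot), x across it, -x roughly to the robot's left. Inside 330 mm (y) by 100 mm (x); floor top at 12 mm. Side rails 12 mm thick, tops at 82 mm. End panels 14 mm thick, 124 mm deep (x), rise to 190 mm. Places about y = -90, 0, +90 mm hold tipped bottle, jar and flask in any order.
- batten: Loose light-wood batten 420 x 30 x 20 mm (its x, y, z), about 0.2 kg, lying flat along the lane on top of the two end panels. Origin: centre of its underside; x along its length.
- cork_board: Fixed bare cork board 460 x 160 x 12 mm (x, y, thickness), flat on the table on the left or the right of the lane (a stained-glass panel of like size is on the other side). Origin: centre of its underside; its top is 12 mm above it. Clear of other things.
- bottle: Loose white bottle, black cap, 154 mm tall, 0.16 kg. Origin: centre of underside; z from base to cap. Body diameter 48 mm up to 102 mm; neck 24 mm from 112 mm; cap 28 mm across, from 124 to 154 mm. Starts tipped 35 degrees from upright towards the lane's -x side: foot edge on the lane floor, side leaning on the -x rail's inner top edge.
- jar: Loose jar with a steel lid, diameter 52 mm, 85 mm tall, standing in the lane. Origin: centre of its underside; z up.
- flask: Loose smaller white bottle with a black cap, body diameter 42 mm, 120 mm tall, standing in the lane. Origin: centre of its underside; z up.

How it is judged:
By the outcome, as a careful person would: the job done as asked, in the order asked, and still so for the second after the job is handed in, with the robot touching nothing.
It also fails if it takes over 54 s, if anything falls off the work surface, if the arm or the gripper's body presses on something with over 40 N, if the wrist force passes 120 N, or if a joint passes its speed limit or range.

## Working session

There is one attempt and no reset: what is moved stays moved. The work goes in short steps, Python scripts to look and compute and a tool call to move; the robot and the scene stay as the last step left them, time stands still between calls to the robot, and variables do not carry over. Pictures are saved under pics/ and viewed, at most 10 in all, crops included, and the job is handed in when it is done.

Besides the shell and the picture viewer there is one more tool, called after ">>>" as name(argument=value, ...) on one line, values as JSON. carry_out: Moves the arm, as the interface text tells. Its arguments: {"type":"object","properties":{"increments":{"type":"array"},"gripper":{"type":"number"},"squeeze":{"type":"number"}},"required":["increments"]}

```bash
ls; mkdir -p pics
python3 - <<'E'
from rig import telemetry,cams,arm
import cv2,numpy as np
print(telemetry.get_obs()); print(arm.tcp_to_tips, [a for a in dir(arm) if a[0]!='_'])
for n in("scene","top"):
    im=cams.camera(n); cv2.imwrite(f"pics/{n}0.png",cv2.resize(im[:,:,::-1],(800,600),interpolation=cv2.INTER_CUBIC))
    np.save(n+"0.npy",im); print(n,cams.camera_model(n))
E
```

```text
pics
{'time': 0.0, 'joint_pos': array([ 1.54818465,  0.50184598, -0.42672754,  1.55148142,  0.22077446,
        1.13828655, -0.21028281]), 'qd': array([-1.57167184e-03,  6.89107327e-05, -1.43649677e-03, -1.45411362e-03,
       -5.02435679e-04,  7.56660419e-04, -2.42154730e-04]), 'joint_efforts': array([-6.97043542e-04, -5.69524777e+01, -5.81610337e+00, -2.80947447e+01,
        1.06793706e-02,  1.19615626e-02, -6.30231312e-06]), 'tool_pos': array([ 0.18299437, -0.62299945,  0.24424179]), 'orientation': array([-3.13961706e+00, -5.79981387e-05,  2.85823345e-01]), 'contact_force': array([-0.72965099, -0.18857115, -0.19376605]), 'ft_torque': array([ 0.01645251,  0.05596583, -0.01203867]), 'gripper_force': 0.0, 'width': 0.0855888598310224}
0.014 ['Unreachable', 'tcp_to_tips']
scene {'fx': 376.92586431107435, 'fy': 376.92586431107435, 'cx': 263.8126030022152, 'cy': 194.16912217282731, 'R': array([[ 0.83495748,  0.5501731 , -0.01247283],
       [ 0.34499861, -0.54096822, -0.7670263 ],
       [-0.42874464,  0.63613123, -0.64149442]]), 't': array([-0.49890117, -0.10351388,  1.51076112])}
top {'fx': 351.35860980206974, 'fy': 351.35860980206974, 'cx': 256.20990117933724, 'cy': 193.55669252016068, 'R': array([[-1.61520759e-03, -9.99962824e-01,  8.47007663e-03],
       [-9.81071510e-01, -5.55625616e-05, -1.93645785e-01],
       [ 1.93639057e-01, -8.62252901e-03, -9.81034947e-01]]), 't': array([-0.00148335,  0.58722875,  0.99180806])}
```

View pics/scene0.png

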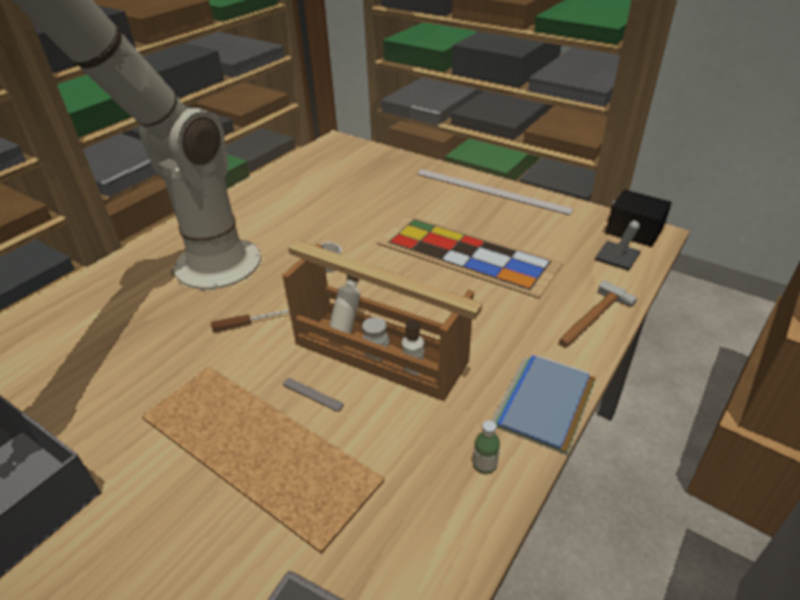

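View pics/top0.png

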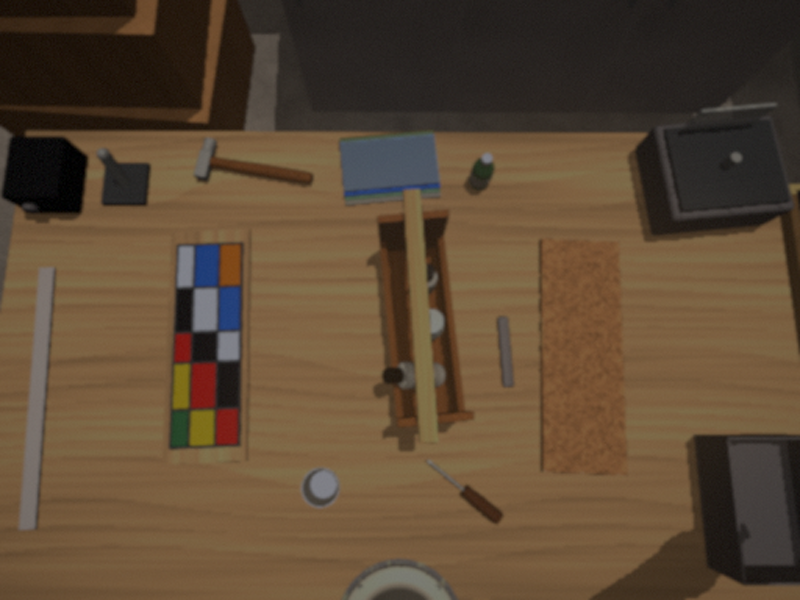

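Scene: batten from (295,250) to (475,305) on the panels. The bottle leans at the near (robot) end, jar in the middle, flask far. Cork is on the robot's right, in the top view at (540–625, 240–472). Next I take enlarged crops for accurate pixel readings.

Run:
```python
import cv2,numpy as np
t=np.load("top0.npy")[:,:,::-1]; s=np.load("scene0.npy")[:,:,::-1]
def crop(im,c0,r0,w,h,k,n):
    o=cv2.resize(im[r0:r0+h,c0:c0+w],None,fx=k,fy=k,interpolation=cv2.INTER_CUBIC)
    o=cv2.convertScaleAbs(o,alpha=1.5,beta=15)
    for i in range(0,w,10): cv2.line(o,(i*k,0),(i*k,6 if i%50 else 16),(0,255,0),1); 
    for i in range(0,h,10): cv2.line(o,(0,i*k),(6 if i%50 else 16,i*k),(0,255,0),1)
    cv2.imwrite(n,o); print(o.shape)
crop(t,230,115,180,195,3,"pics/tc.png")
crop(s,175,145,140,115,5,"pics/sc.png")
```

```text
(585, 540, 3)
(575, 700, 3)
```

View pics/tc.png

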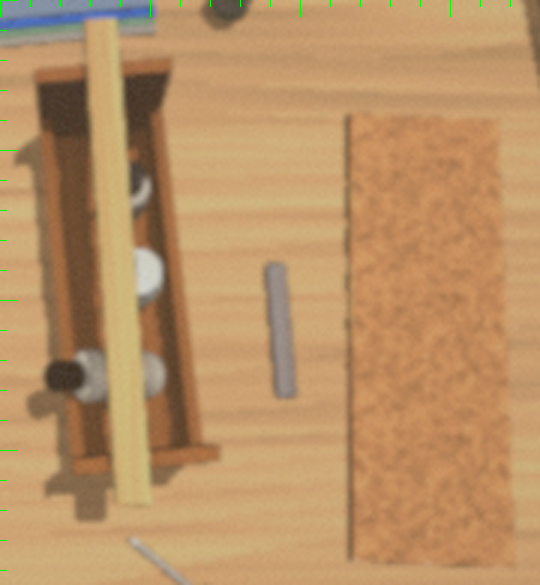

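View pics/sc.png

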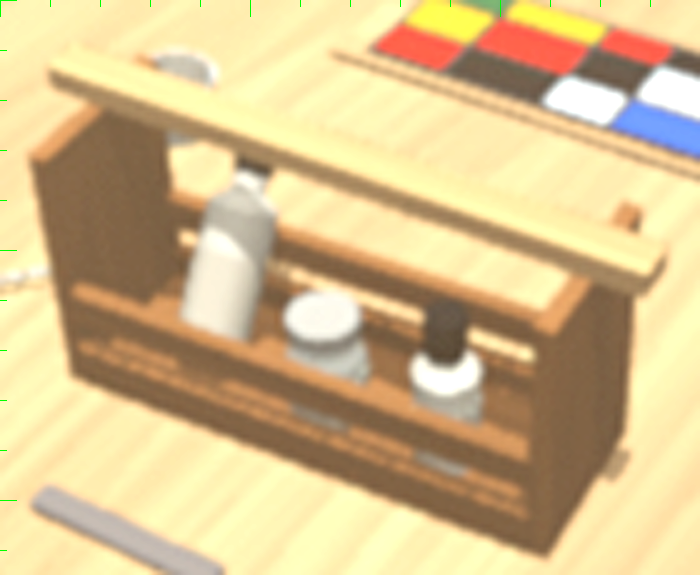

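Top crop: batten corners (85,20), (117,17), (118,505), (151,502). Panel tops at (36,72)/(171,60) far and (75,474)/(220,459) near. Cap tip at (46,376), cork corners (350,115), (498,120), (513,567), (350,560). Scene crop: lane bottom corners (72,375) and (548,553), batten ends (50,75) and (660,262).

```bash
cat > h.py <<'E'
import numpy as np
from rig import cams,telemetry
from scipy.optimize import least_squares
from scipy.spatial.transform import Rotation as Ro
M={n:cams.camera_model(n) for n in("scene","top")}
def proj(n,X):
    m=M[n]; c=np.atleast_2d(X)@m["R"].T+m["t"]
    return np.c_[m["fx"]*c[:,0]/c[:,2]+m["cx"],m["fy"]*c[:,1]/c[:,2]+m["cy"]]
def back(n,p,z):
    m=M[n]; p=np.atleast_2d(p); d=np.c_[(p[:,0]-m["cx"])/m["fx"],(p[:,1]-m["cy"])/m["fy"],np.ones(len(p))]@m["R"]
    o=-m["R"].T@m["t"]; return o+d*((z-o[2])/d[:,2])[:,None]
tc=lambda p:np.array(p)/3.+[230,115]-1/3
sc=lambda p:np.array(p)/5.+[175,145]-.4
def pose(x,L,z0=0): # planar pose, L local pts
    c,s=np.cos(x[2]),np.sin(x[2]); L=np.atleast_2d(np.array(L,float))
    return L@np.array([[c,s,0],[-s,c,0],[0,0,1]])+[x[0],x[1],z0]
def fit(obs,x0): # obs: (cam,pix,localpt,z0)
    f=lambda x:np.concatenate([(proj(c,pose(x,l,z))[0]-p) for c,p,l,z in obs])
    r=least_squares(f,x0,loss="soft_l1"); return r.x,f(r.x).reshape(-1,2).round(1).tolist()
E
python3 - <<'E'
from h import *
# lane: y away from robot (+X world) => yaw ~ -pi/2
h=.179
lane=[("top",tc(p),l,0) for p,l in [((36,72),(-.062,h,.19)),((171,60),(.062,h,.19)),((75,474),(-.062,-h,.19)),((220,459),(.062,-h,.19))]]
lane+=[("scene",sc(p),l,0) for p,l in [((72,375),(.062,-h,0)),((548,553),(.062,h,0)),((33,155),(.062,-h,.19))]]
x,r=fit(lane,[.55,0,-1.57]); print("lane",x.round(4),r)
bt=[("top",tc(p),l,.19) for p,l in [((85,20),(.21,.015,.02)),((117,17),(.21,-.015,.02)),((118,505),(-.21,.015,.02)),((151,502),(-.21,-.015,.02))]]
bt+=[("scene",sc(p),l,.19) for p,l in [((50,75),(-.21,-.0,.02)),((660,262),(.21,-.015,.02))]]
b,r=fit(bt,[.5,0,0]); print("batten",b.round(4),r)
ck=[("top",tc(p),l,0) for p,l in [((350,115),(.23,.08,.012)),((498,120),(.23,-.08,.012)),((513,567),(-.23,-.08,.012)),((350,560),(-.23,.08,.012))]]
c,r=fit(ck,[.5,-.3,0]); print("cork",c.round(4),r)
# bottle in lane frame: cap top centre from top image; expected geometry
th=np.radians(35)
# tilt in lane xz-plane towards -x; foot edge (low -x corner?) found so that body line touches rail top edge (-.05,.082)
print("captop @z~.15", pose([0,0,0],[0,0,0])[0])
for yl in(-.09,-.08,-.1):
    # axis dir a=(-s,c), perp n=(c,s)(up-right side normal); lower side line offset -24mm along n passes through (-.05,.082)
    s,cc=np.sin(th),np.cos(th)
    # foot low corner: base centre B; lowest corner is B-.024*n -> z .012
    # B-.024n = P0 ; P0+t a=(-.05,.082) -> t=.07/cc
    P0=np.array([-.05,.082])-(.07/cc)*np.array([-s,cc]); B=P0+.024*np.array([cc,s])
    T=B+.154*np.array([-s,cc])
    q=pose(x,[[B[0],yl,B[1]],[T[0],yl,T[1]]]); print(yl,"B,T lane",B,T,"world",q.round(4).tolist(),"pix",((proj("top",q)-[230,115])*3).round(0).tolist(),((proj("scene",q)-[175,145])*5).round(0).tolist())
for y in(0,.09): print(proj("top",pose(x,[0,y,.1])).round(1), ((proj("scene",pose(x,[0,y,.1]))-[175,145])*5).round())
E
```

```text
lane [ 0.5425 -0.0387 -1.473 ] [[-0.9, -1.2], [-0.1, -1.4], [-0.8, 0.8], [0.2, 0.7], [-0.3, 0.6], [0.1, 2.1], [-1.2, -0.2]]
batten [ 0.546  -0.0323  0.0671] [[-0.9, -0.8], [-0.3, -0.5], [0.1, 0.3], [1.4, 0.5], [2.1, -4.1], [-1.9, 2.4]]
cork [ 0.4977 -0.3585 -0.0483] [[-0.4, -0.9], [0.3, -0.2], [0.0, 0.5], [0.1, 0.2]]
captop @z~.15 [0. 0. 0.]
-0.09 B,T lane [0.01867418 0.02576583] [-0.06965659  0.15191525] world [[0.4548, -0.0661, 0.0258], [0.4462, 0.0218, 0.1519]] pix [[143.0, 372.0], [53.0, 372.0]] [[210.0, 350.0], [267.0, 127.0]]
-0.08 B,T lane [0.01867418 0.02576583] [-0.06965659  0.15191525] world [[0.4648, -0.0651, 0.0258], [0.4561, 0.0228, 0.1519]] pix [[142.0, 362.0], [52.0, 361.0]] [[223.0, 355.0], [280.0, 131.0]]
-0.1 B,T lane [0.01867418 0.02576583] [-0.06965659  0.15191525] world [[0.4449, -0.0671, 0.0258], [0.4362, 0.0208, 0.1519]] pix [[144.0, 382.0], [54.0, 383.0]] [[198.0, 345.0], [254.0, 123.0]]
[[269.3 206.1]] [[336. 290.]]
[[266.  175.5]] [[462. 334.]]
```

>>> carry_out(increments=[[[0, 0, -1.8, 0, 0, 0.11], [0, 0, -1.8, 0, 0, 0.109], [1.8, -2.5, 0, 0, 0, 0], [1.8, -2.5, 0, 0, 0, 0], [1.8, -2.5, 0, 0, 0, 0], [1.8, -2.5, 0, 0, 0, 0], [1.8, -2.5, 0, 0, 0, 0], [1.8, -2.5, 0, 0, 0, 0]]], gripper=-0.4, squeeze=40)

```text
time: 0.77
tool_pos: [0.2814, -0.4651, 0.2809]
orientation: [-3.141, 0.0, 0.067]
contact_force: [0.7, -0.6, 0.1]
width: 0.0597
gripper_force: 0.0
```

>>> carry_out(increments=[[[1.8, -2.5, 0, 0, 0, 0], [1.8, -2.5, 0, 0, 0, 0], [1.8, -2.5, 0, 0, 0, 0], [1.8, -2.5, 0, 0, 0, 0], [1.8, -2.5, 0, 0, 0, 0], [1.8, -2.5, 0, 0, 0, 0], [1.8, -2.5, 0, 0, 0, 0], [1.8, -2.5, 0, 0, 0, 0]]])

```text
time: 1.43
tool_pos: [0.4116, -0.2561, 0.2811]
orientation: [-3.142, 0.0, 0.067]
contact_force: [1.6, -0.8, -0.4]
width: 0.0595
gripper_force: 0.0
```

>>> carry_out(increments=[[[1.8, -2.5, 0, 0, 0, 0], [1.8, -2.5, 0, 0, 0, 0], [1.8, -2.5, 0, 0, 0, 0], [1.8, -2.5, 0, 0, 0, 0], [1.8, -2.5, 0, 0, 0, 0], [1.8, -2.5, 0, 0, 0, 0], [0, 0, 0, 0, 0, 0], [0, 0, 0, 0, 0, 0]]])

```text
time: 2.1
tool_pos: [0.5095, -0.0983, 0.2811]
orientation: [-3.14, 0.0, 0.072]
contact_force: [-1.4, 0.2, -0.4]
width: 0.0596
gripper_force: 0.0
```

>>> carry_out(increments=[[[1.35, -2.1, 0, 0, 0, 0], [1.35, -2.1, 0, 0, 0, 0], [1.3, -2.1, 0, 0, 0, 0], [0, 0, 2.0, 0, 0, 0], [0, 0, 2.0, 0, 0, 0], [0, 0, 0, 0, 0, 0], [0, 0, 0, 0, 0, 0], [0, 0, 0, 0, 0, 0]]])

```text
time: 2.77
tool_pos: [0.5449, -0.0363, 0.2419]
orientation: [3.141, -0.0, 0.065]
contact_force: [0.9, 0.0, 0.5]
width: 0.0597
gripper_force: 0.0
```

Run:
```python
from h import *; import cv2
t=cams.camera("top"); s=cams.camera("scene")
a=cv2.resize(t[130:260,220:310],None,fx=4,fy=4,interpolation=2)[:,:,::-1]
b=cv2.resize(s[140:270,175:315],None,fx=3,fy=4,interpolation=2)[:,:,::-1]
cv2.imwrite("pics/g1.png",cv2.convertScaleAbs(np.hstack([a,b]),alpha=1.4))
```

```text
(no output)
```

View pics/g1.png

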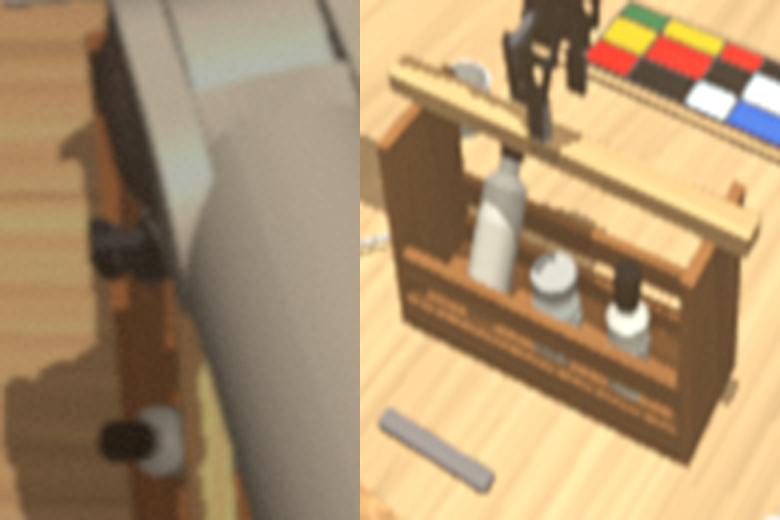

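The fingers are above the batten at about (540,130) and lined up to straddle it; all the containers are as before. I descend and grip.

>>> carry_out(increments=[[[0, -0.4, 1.2, 0, 0, 0], [0, 0, 1.2, 0, 0, 0], [0, 0, 1.2, 0, 0, 0], [0, 0, 1.1, 0, 0, 0], [0, 0, 0, 0, 0, 0], [0, 0, 0, 0, 0, 0], [0, 0, 0, 0, 0, 0], [0, 0, 0, 0, 0, 0]]])

```text
time: 3.53
tool_pos: [0.545, -0.0311, 0.1947]
orientation: [3.142, -0.001, 0.067]
contact_force: [0.9, -0.4, -0.2]
width: 0.0601
gripper_force: 0.0
```

>>> carry_out(increments=[[[0, 0, 0, 0, 0, 0], [0, 0, 0, 0, 0, 0], [0, 0, 0, 0, 0, 0], [0, 0, 0, 0, 0, 0], [0, 0, 0, 0, 0, 0], [0, 0, 0, 0, 0, 0], [0, 0, 0, 0, 0, 0], [0, 0, 0, 0, 0, 0]]], gripper=1, squeeze=50)

```text
time: 4.2
tool_pos: [0.545, -0.0313, 0.195]
orientation: [3.141, -0.001, 0.067]
contact_force: [-0.6, -0.7, 5.9]
width: 0.0295
gripper_force: 50.3
```

Gripped so low that the tips stand 9 mm below the batten. I regrip higher so that it can be laid down flat.

>>> carry_out(increments=[[[0, 0, 0, 0, 0, 0], [0, 0, 0, 0, 0, 0], [0, 0, 0, 0, 0, 0], [0, 0, -0.4, 0, 0, 0], [0, 0, -0.4, 0, 0, 0], [0, 0, -0.3, 0, 0, 0], [0, 0, 0, 0, 0, 0], [0, 0, 0, 0, 0, 0]]], gripper=-0.2)

```text
time: 4.87
tool_pos: [0.5448, -0.0312, 0.2057]
orientation: [3.141, -0.001, 0.067]
contact_force: [-0.2, -0.1, 0.5]
width: 0.0514
gripper_force: 0.0
```

>>> carry_out(increments=[[[0, 0, 0, 0, 0, 0], [0, 0, 0, 0, 0, 0], [0, 0, 0, 0, 0, 0], [0, 0, 0, 0, 0, 0], [0, 0, 0, 0, 0, 0], [0, 0, 0, 0, 0, 0], [0, 0, -0.8, 0, 0, 0], [0, 0, -0.8, 0, 0, 0]]], gripper=1, squeeze=60)

```text
time: 5.53
tool_pos: [0.5436, -0.0311, 0.2209]
orientation: [-3.141, 0.002, 0.067]
contact_force: [-0.2, -0.3, -2.0]
width: 0.0287
gripper_force: 59.4
```

>>> carry_out(increments=[[[0, 0, -1.6, 0, 0, 0], [0, 0, -1.6, 0, 0, 0], [0, 0, -1.6, 0, 0, 0], [0, 0, -1, 0, 0, 0], [0, 0, 0, 0, 0, 0.03], [0, 0, 0, 0, 0, 0.03], [0, 0, 0, 0, 0, 0.03], [0, 0, 0, 0, 0, 0.025]]])

```text
time: 6.2
tool_pos: [0.5443, -0.0312, 0.2794]
orientation: [3.142, 0.0, -0.05]
contact_force: [0.2, -0.4, -2.1]
width: 0.0286
gripper_force: 59.4
```

>>> carry_out(increments=[[[-0.25, 1.4, 0, 0, 0, 0], [-0.25, 2.5, 0, 0, 0, 0], [-0.25, 2.7, 0, 0, 0, 0], [-0.25, 2.7, 0, 0, 0, 0], [-0.25, 2.7, 0, 0, 0, 0], [-0.25, 2.7, 0, 0, 0, 0], [-0.25, 2.7, 0, 0, 0, 0], [-0.25, 2.7, 0, 0, 0, 0]]])

```text
time: 6.87
tool_pos: [0.5144, -0.2322, 0.2793]
orientation: [-3.142, 0.0, -0.048]
contact_force: [0.3, 0.2, -1.4]
width: 0.0283
gripper_force: 59.5
```

>>> carry_out(increments=[[[-0.25, 2.7, 1, 0, 0, 0], [-0.25, 2.7, 1, 0, 0, 0], [-0.25, 2.7, 1, 0, 0, 0], [-0.25, 2.7, 1, 0, 0, 0], [0, 2, 1.5, 0, 0, 0], [0, 0, 2, 0, 0, 0], [0, 0, 2, 0, 0, 0], [0, 0, 2, 0, 0, 0]]])

```text
time: 7.53
tool_pos: [0.4983, -0.359, 0.1632]
orientation: [-3.141, 0.0, -0.05]
contact_force: [0.2, -0.4, -1.4]
width: 0.029
gripper_force: 59.6
```

Go down to 0.031, checking the force as I go.

>>> carry_out(increments=[[[0, 0, 2.5, 0, 0, 0], [0, 0, 2.5, 0, 0, 0], [0, 0, 2.5, 0, 0, 0], [0, 0, 2.2, 0, 0, 0], [0, 0, 1.5, 0, 0, 0], [0, 0, 1, 0, 0, 0], [0, 0, 0.6, 0, 0, 0], [0, 0, 0, 0, 0, 0]]])

```text
time: 8.2
tool_pos: [0.4984, -0.3581, 0.0355]
orientation: [-3.141, 0.001, -0.048]
contact_force: [-0.2, 0.2, -2.0]
width: 0.0286
gripper_force: 59.5
```

>>> carry_out(increments=[[[0, 0, 0.2, 0, 0, 0], [0, 0, 0.2, 0, 0, 0], [0, 0, 0.1, 0, 0, 0], [0, 0, 0, 0, 0, 0], [0, 0, 0, 0, 0, 0], [0, 0, 0, 0, 0, 0], [0, 0, 0, 0, 0, 0], [0, 0, 0, 0, 0, 0]]])

```text
time: 8.87
tool_pos: [0.4988, -0.3584, 0.0315]
orientation: [3.141, -0.0, -0.048]
contact_force: [-0.4, 0.8, -1.9]
width: 0.0286
gripper_force: 59.5
```

>>> carry_out(increments=[[[0, 0, 0.1, 0, 0, 0], [0, 0, 0.1, 0, 0, 0], [0, 0, 0.05, 0, 0, 0], [0, 0, 0, 0, 0, 0], [0, 0, 0, 0, 0, 0], [0, 0, 0, 0, 0, 0], [0, 0, 0, 0, 0, 0], [0, 0, 0, 0, 0, 0]]])

```text
time: 9.53
tool_pos: [0.4988, -0.3584, 0.0289]
orientation: [3.142, -0.0, -0.048]
contact_force: [-0.7, -0.6, -2.0]
width: 0.0286
gripper_force: 59.5
```

Within about 1 mm of the board. Release and rise.

>>> carry_out(increments=[[[0, 0, 0.05, 0, 0, 0], [0, 0, 0.05, 0, 0, 0], [0, 0, 0, 0, 0, 0], [0, 0, 0, 0, 0, 0], [0, 0, 0, 0, 0, 0], [0, 0, 0, 0, 0, 0], [0, 0, 0, 0, 0, 0], [0, 0, 0, 0, 0, 0]]], gripper=-0.1)

```text
time: 10.2
tool_pos: [0.4987, -0.3584, 0.0279]
orientation: [3.142, -0.0, -0.048]
contact_force: [0.2, -0.2, 0.4]
width: 0.0475
gripper_force: 0.0
```

>>> carry_out(increments=[[[0, 0, -1, 0, 0, 0], [0, 0, -2, 0, 0, 0], [0, 0, -3, 0, 0, 0], [0, 0, -3.5, 0, 0, 0], [0, 0, -4, 0, 0, 0], [0, 0, -4, 0, 0, 0], [0, 0, -4, 0, 0, 0], [0, 0, -3, 0, 0, 0]]])

```text
time: 10.87
tool_pos: [0.4996, -0.3584, 0.2776]
orientation: [3.139, -0.003, -0.048]
contact_force: [0.9, -1.0, 0.9]
width: 0.0467
gripper_force: 0.0
```

Run:
```python
from h import *; import cv2
t=cams.camera("top"); s=cams.camera("scene"); np.save("top1.npy",t); np.save("scene1.npy",s)
a=cv2.resize(t[125:285,235:315],None,fx=3.5,fy=3.5,interpolation=2)[:,:,::-1]
b=cv2.resize(s[145:285,175:315],None,fx=3.6,fy=4,interpolation=2)[:,:,::-1]
cv2.imwrite("pics/g2.png",cv2.convertScaleAbs(np.hstack([a,b]),alpha=1.4)); print(a.shape)
cv2.imwrite("pics/g3.png",cv2.resize(s[170:370,80:260],None,fx=2.5,fy=2.5)[:,:,::-1])
```

```text
(560, 280, 3)
```

View pics/g2.png

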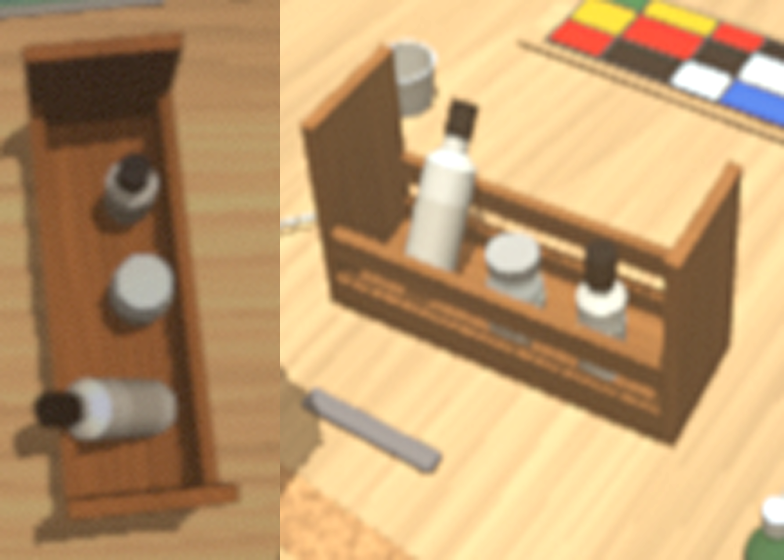

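View pics/g3.png

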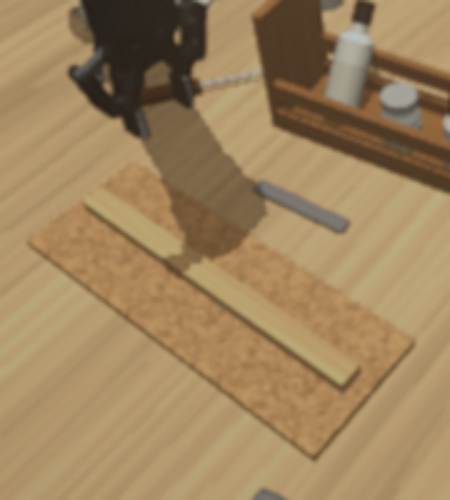

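The batten lies flat, centred on the cork. Left part of g2: panel corners (25,53), (182,38), (71,515), (238,498), cap tip (38,409), jar lid (142,283), flask cap (132,166). Right part: lane bottom corners (333,300) and (672,442), cap top (463,103).

```bash
cat >> h.py <<'E'
a2=lambda p:np.array(p)/3.5+[235,125]-.35
b2=lambda p:(np.array(p)-[280,0])/[3.6,4.]+[175,145]-.37
E
python3 - <<'E'
from h import *
h=.179
L=[("top",a2(p),l,0) for p,l in [((25,53),(-.062,h,.19)),((182,38),(.062,h,.19)),((71,515),(-.062,-h,.19)),((238,498),(.062,-h,.19))]]
L+=[("scene",b2(p),l,0) for p,l in [((333,300),(.062,-h,0)),((672,442),(.062,h,0)),((305,127),(.062,-h,.19)),((668,263),(.062,h,.19)),((738,166),(-.062,h,.19)),((387,45),(-.062,-h,.19))]]
x,r=fit(L,[.54,-.04,-1.47]); print("lane",x.round(4),r)
inv=lambda w:((np.atleast_2d(w)[:,:2]-x[:2])@np.array([[np.cos(x[2]),-np.sin(x[2])],[np.sin(x[2]),np.cos(x[2])]])).round(4)
# triangulate cap top
from scipy.optimize import least_squares
def tri(pt,ps,w0): return least_squares(lambda w:np.r_[proj("top",w)[0]-pt,proj("scene",w)[0]-ps],w0).x
w=tri(a2((37,409)),b2((464,104)),[.45,.02,.15]); print("captop",w.round(4),inv(w))
w=tri(a2((85,409)),b2((455,145)),[.45,.02,.15]); print("neck ~",w.round(4),inv(w))
for n,p,ps,z in(("jar",(142,283),(513,252),.097),("flask",(132,166),(602,244),.132)):
    print(n,inv(back("top",a2(p),z)),inv(back("scene",b2(ps),z)))
E
```

```text
lane [ 0.5413 -0.039  -1.4773] [[-0.6, -2.0], [0.4, -1.8], [-1.3, 2.1], [0.4, 2.1], [-0.9, 0.3], [0.2, 2.2], [-1.9, -1.3], [2.8, 0.9], [1.5, -0.2], [-1.3, -1.0]]
captop [0.4376 0.0261 0.146 ] [[-0.0745 -0.0972]]
neck ~ [ 0.4422 -0.0074  0.1256] [[-0.0407 -0.0957]]
jar [[0.017  0.0018]] [[0.0197 0.0028]]
flask [[0.0163 0.0915]] [[0.0107 0.0859]]
```

```bash
cat >> h.py <<'E'
def target(tilt,sgn=1,lyaw=-1.475): # tool z down bottle axis, tool y along +-lane y
    lx=np.array([np.cos(lyaw),np.sin(lyaw),0]); ly=np.array([-lx[1],lx[0],0])
    z=np.sin(tilt)*lx-np.cos(tilt)*np.array([0,0,1]); y=sgn*ly; return np.c_[np.cross(y,z),y,z]
def delta(p,R):
    o=telemetry.get_obs(); R0=Ro.from_euler("xyz",o["orientation"]).as_matrix()
    return (R0.T@(np.array(p)-o["tool_pos"])*100).round(2), Ro.from_matrix(R0.T@R).as_rotvec().round(3)
E
python3 - <<'E'
from h import *
o=telemetry.get_obs(); print(o["joint_pos"].round(3),o["orientation"].round(3))
for s in(1,-1): print(delta([.434,.07,.22],target(0,s)),Ro.from_matrix(target(0,s).T@target(np.radians(35),s)).as_rotvec())
E
```

```text
[ 1.026  0.433 -0.602  1.604  0.263  1.174 -1.251] [ 3.135 -0.01  -0.048]
(array([ -8.91, -42.63,   5.67]), array([ 1.400e-02, -1.000e-03, -1.714e+00])) [-6.16940382e-19 -6.10865238e-01  6.78100314e-18]
(array([ -8.91, -42.63,   5.67]), array([-1.000e-03, -1.300e-02,  1.427e+00])) [6.16940382e-19 6.10865238e-01 6.78100314e-18]
```

>>> carry_out(increments=[[[0, 0, -0.5, 0, 0, -0.12], [0, 0, -0.5, 0, 0, -0.12], [0, 0, -0.5, 0, 0, -0.12], [0, 0, -0.5, 0, 0, -0.12], [0, 0, 0, 0, 0, -0.12], [0, 0, 0, 0, 0, -0.12], [0, 0, 0, 0, 0, -0.12], [0, 0, 0, 0, 0, -0.12]]])

```text
time: 11.63
tool_pos: [0.4983, -0.3581, 0.2928]
orientation: [-3.141, 0.0, 0.918]
contact_force: [0.3, -0.4, 0.4]
width: 0.0472
gripper_force: 0.0
```

>>> carry_out(increments=[[[0, 0, 0, 0, 0, -0.12], [0, 0, 0, 0, 0, -0.12], [0, 0, 0, 0, 0, -0.12], [0, 0, 0, 0, 0, -0.12], [0, 0, 0, 0, 0, -0.12], [0, 0, 0, 0, 0, -0.12], [0, 0, 0, 0, 0, -0.03], [0, 0, 0, 0, 0, 0]]])

```text
time: 12.3
tool_pos: [0.4983, -0.3582, 0.2925]
orientation: [-3.141, -0.001, 1.663]
contact_force: [-0.2, -0.2, -0.8]
width: 0.0467
gripper_force: 0.0
```

Run:
```python
from h import *
o=telemetry.get_obs(); print(o["joint_pos"].round(3),o["orientation"].round(3),o["tool_pos"])
print(delta([.434,.07,.25],target(0)))
```

```text
[ 1.26   0.531 -0.963  1.581  0.45   1.269  0.317] [-3.141e+00 -1.000e-03  1.663e+00] [ 0.49830456 -0.35815078  0.29249403]
(array([43.22, -2.46,  4.28]), array([-0.001, -0.001, -0.004]))
```

>>> carry_out(increments=[[[2.8, -0.16, 0, 0, 0, 0], [2.8, -0.16, 0, 0, 0, 0], [2.8, -0.16, 0, 0, 0, 0], [2.8, -0.16, 0, 0, 0, 0], [2.8, -0.16, 0, 0, 0, 0], [2.8, -0.16, 0, 0, 0, 0], [2.8, -0.16, 0, 0, 0, 0], [2.8, -0.16, 0, 0, 0, 0]]], gripper=-0.35)

```text
time: 12.97
tool_pos: [0.4649, -0.1351, 0.2928]
orientation: [-3.141, 0.001, 1.66]
contact_force: [0.3, -0.1, 0.7]
width: 0.0578
gripper_force: 0.0
```

>>> carry_out(increments=[[[2.8, -0.16, 0, 0, 0, 0], [2.8, -0.16, 0, 0, 0, 0], [2.8, -0.16, 0, 0, 0, 0], [2.8, -0.16, 0, 0, 0, 0], [2.8, -0.16, 0, 0, 0, 0], [2.8, -0.16, 0, 0, 0, 0], [2.8, -0.16, 0, 0, 0, 0], [1.2, 0, 0, 0, 0, 0]]])

```text
time: 13.63
tool_pos: [0.4343, 0.0735, 0.2931]
orientation: [3.141, 0.001, 1.665]
contact_force: [0.3, -0.3, -0.5]
width: 0.0576
gripper_force: 0.0
```

>>> carry_out(increments=[[[0, 0, 0, 0, -0.1, 0], [0, 0, 0, 0, -0.1, 0], [0, 0, 0, 0, -0.1, 0], [0, 0, 0, 0, -0.1, 0], [0, 0, 0, 0, -0.1, 0], [0, 0, 0, 0, -0.11, 0], [0, 0, 0, 0, 0, 0], [0, 0, 0, 0, 0, 0]]])

```text
time: 14.3
tool_pos: [0.4347, 0.0721, 0.2918]
orientation: [-3.138, 0.607, 1.669]
contact_force: [0.4, 0.1, 0.6]
width: 0.0576
gripper_force: 0.0
```

Run:
```python
from h import *
o=telemetry.get_obs(); print(o["joint_pos"].round(3))
g=np.array([.4403,.0125,.135]); R=target(np.radians(35))
print(delta(g-.08*R[:,2],R),delta(g,R))
```

```text
[ 0.249  0.385 -1.057  1.934  0.758  1.54  -0.985]
(array([4.06, 0.01, 8.29]), array([-0.002, -0.004,  0.002])) (array([ 4.03,  0.02, 16.29]), array([-0.002, -0.004,  0.002]))
```

>>> carry_out(increments=[[[1, 0, 2, 0, 0, 0], [1, 0, 2, 0, 0, 0], [1, 0, 2, 0, 0, 0], [1, 0, 2, 0, 0, 0], [0, 0, 2, 0, 0, 0], [0, 0, 1.5, 0, 0, 0], [0, 0, 0, 0, 0, 0], [0, 0, 0, 0, 0, 0]]])

```text
time: 14.97
tool_pos: [0.4386, 0.0348, 0.1761]
orientation: [3.142, 0.609, 1.657]
contact_force: [0.1, -0.6, 1.2]
width: 0.0577
gripper_force: 0.0
```

Run:
```python
from h import *; import cv2
g=np.array([.4403,.0125,.135]); R=target(np.radians(35)); print(delta(g,R))
t=cams.camera("top"); s=cams.camera("scene")
a=cv2.resize(t[200:280,235:300],None,fx=6,fy=6,interpolation=2)[:,:,::-1]
b=cv2.resize(s[140:220,195:260],None,fx=6,fy=6,interpolation=2)[:,:,::-1]
cv2.imwrite("pics/g4.png",cv2.convertScaleAbs(np.hstack([a,b]),alpha=1.5,beta=15))
```

```text
(array([ 0.52, -0.03,  4.65]), array([-0.005, -0.001, -0.008]))
```

View pics/g4.png

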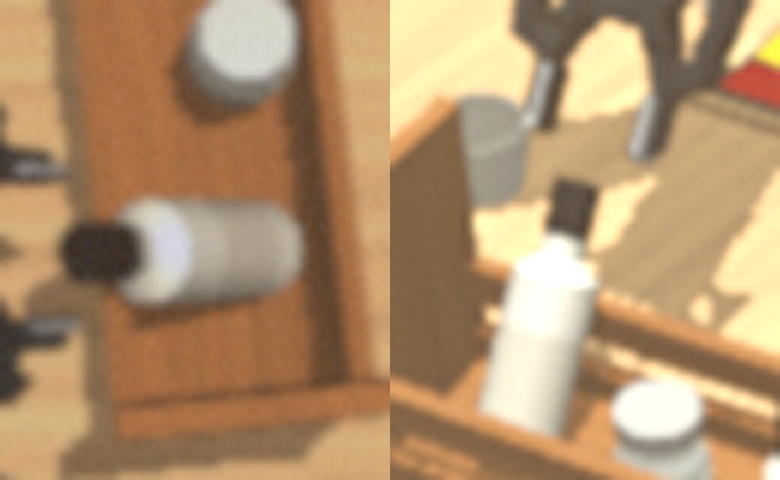

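The fingers straddle the cap symmetrically: at rows 168 and 328 with the cap at 250. The small sideways offset matches the remaining 5 mm shift. I advance along the axis and grip.

>>> carry_out(increments=[[[0.5, 0, 0, 0, 0, 0], [0, 0, 1, 0, 0, 0], [0, 0, 1, 0, 0, 0], [0, 0, 1, 0, 0, 0], [0, 0, 1, 0, 0, 0], [0, 0, 0.6, 0, 0, 0], [0, 0, 0, 0, 0, 0], [0, 0, 0, 0, 0, 0]]])

```text
time: 15.73
tool_pos: [0.4402, 0.0142, 0.1346]
orientation: [-3.14, 0.61, 1.662]
contact_force: [0.7, 1.1, -0.5]
width: 0.0579
gripper_force: 0.0
```

>>> carry_out(increments=[[[0, 0, 0, 0, 0, 0], [0, 0, 0, 0, 0, 0], [0, 0, 0, 0, 0, 0], [0, 0, 0, 0, 0, 0], [0, 0, 0, 0, 0, 0], [0, 0, 0, 0, 0, 0], [0, 0, 0, 0, 0, 0], [0, 0, 0, 0, 0, 0]]], gripper=1, squeeze=60)

```text
time: 16.4
tool_pos: [0.4409, 0.015, 0.1354]
orientation: [3.14, 0.61, 1.662]
contact_force: [-0.9, 3.3, 5.0]
width: 0.0263
gripper_force: 58.8
```

Run:
```python
from h import *
o=telemetry.get_obs(); R0=Ro.from_euler("xyz",o["orientation"]).as_matrix()
print(R0.T@[0,0,10],delta([.4403,.0125,.135],target(np.radians(35))))
```

```text
[-5.72707328  0.00909476 -8.19759409] (array([-0.17, -0.08,  0.17]), array([-0.002, -0.001, -0.004]))
```

>>> carry_out(increments=[[[-0.3, 0, -0.42, 0, 0, 0], [-0.7, 0, -1.0, 0, 0, 0], [-0.9, 0, -1.3, 0, 0, 0], [-0.9, 0, -1.3, 0, 0, 0], [-0.9, 0, -1.3, 0, 0, 0], [-0.9, 0, -1.3, 0, 0, 0], [-0.9, 0, -1.3, 0, 0, 0], [-0.9, 0, -1.3, 0, 0, 0]]])

```text
time: 17.07
tool_pos: [0.4401, 0.0146, 0.2486]
orientation: [-3.141, 0.61, 1.662]
contact_force: [-0.1, 0.4, -0.9]
width: 0.0264
gripper_force: 59.1
```

>>> carry_out(increments=[[[0, 0, 0, 0, 0.08, 0], [0, 0, 0, 0, 0.08, 0], [0, 0, 0, 0, 0.09, 0], [0, 0, 0, 0, 0.09, 0], [0, 0, 0, 0, 0.09, 0], [0, 0, 0, 0, 0.09, 0], [0, 0, 0, 0, 0.09, 0], [0, 0, 0, 0, 0, 0]]])

```text
time: 17.73
tool_pos: [0.4406, 0.0099, 0.2474]
orientation: [-3.141, -0.001, 1.652]
contact_force: [-0.3, -1.6, -1.5]
width: 0.0265
gripper_force: 59.0
```

Run:
```python
from h import *; import cv2
x=[.5415,-.039,-1.475]
print(delta(pose(x,[.003,-.09,.26])[0],target(0)))
s=cams.camera("scene"); t=cams.camera("top")
b=cv2.resize(s[110:240,185:315],None,fx=4.5,fy=4.5,interpolation=2)[:,:,::-1]
cv2.imwrite("pics/g5.png",cv2.convertScaleAbs(b,alpha=1.5,beta=15))
```

```text
(array([-6.12,  0.66, -1.27]), array([-0.001, -0.001, -0.014]))
```

View pics/g5.png

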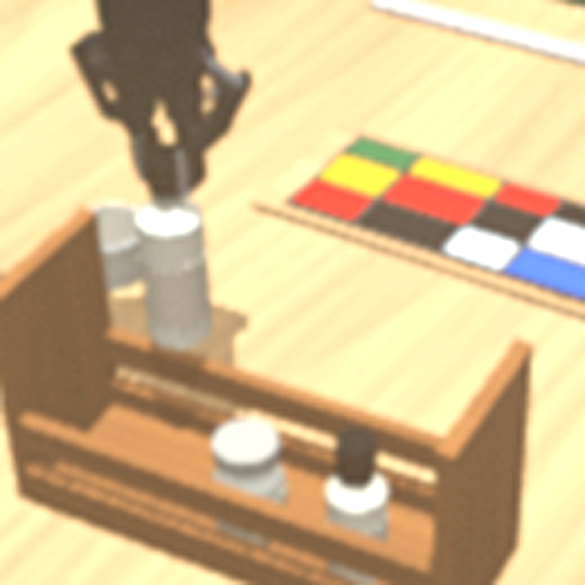

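The bottle hangs upright from the gripper at (175,270); jar and flask still stand. I move it over the lane and lower it.

>>> carry_out(increments=[[[-0.5, 0, 0, 0, 0, -0.014], [-1, 0.1, 0, 0, 0, 0], [-1.2, 0.1, 0, 0, 0, 0], [-1.2, 0.2, 0, 0, 0, 0], [-1.2, 0.2, 0, 0, 0, 0], [-1, 0.1, 0, 0, 0, 0], [0, 0, 0, 0, 0, 0], [0, 0, 0, 0, 0, 0]]])

```text
time: 18.5
tool_pos: [0.4539, -0.0456, 0.2471]
orientation: [-3.141, -0.001, 1.674]
contact_force: [-0.2, -0.6, -1.4]
width: 0.0265
gripper_force: 59.0
```

>>> carry_out(increments=[[[0, 0, 1, 0, 0, 0], [0, 0, 1.6, 0, 0, 0], [0, 0, 1.6, 0, 0, 0], [0, 0, 1.6, 0, 0, 0], [0, 0, 1.6, 0, 0, 0], [0, 0, 1.2, 0, 0, 0], [0, 0, 0.6, 0, 0, 0], [0, 0, 0, 0, 0, 0]]])

```text
time: 19.17
tool_pos: [0.4528, -0.0444, 0.154]
orientation: [-3.139, -0.001, 1.677]
contact_force: [-0.3, -0.4, -0.9]
width: 0.0263
gripper_force: 59.1
```

>>> carry_out(increments=[[[0, 0, 0.1, 0, 0, 0], [0, 0, 0.1, 0, 0, 0], [0, 0, 0.1, 0, 0, 0], [0, 0, 0.1, 0, 0, 0], [0, 0, 0, 0, 0, 0], [0, 0, 0, 0, 0, 0], [0, 0, 0, 0, 0, 0], [0, 0, 0, 0, 0, 0]]])

```text
time: 19.83
tool_pos: [0.4539, -0.0451, 0.1514]
orientation: [3.141, 0.0, 1.676]
contact_force: [-0.3, -0.6, -0.7]
width: 0.0269
gripper_force: 59.1
```

>>> carry_out(increments=[[[0, 0, 0.1, 0, 0, 0], [0, 0, 0.1, 0, 0, 0], [0, 0, 0.1, 0, 0, 0], [0, 0, 0, 0, 0, 0], [0, 0, 0, 0, 0, 0], [0, 0, 0, 0, 0, 0], [0, 0, 0, 0, 0, 0], [0, 0, 0, 0, 0, 0]]])

```text
time: 20.5
tool_pos: [0.4549, -0.0449, 0.1506]
orientation: [3.141, 0.003, 1.676]
contact_force: [-7.1, 0.0, 27.3]
width: 0.0262
gripper_force: 62.5
```

It has reached the floor (27 N). I ease off.

>>> carry_out(increments=[[[0, 0, -0.2, 0, 0, 0], [0, 0, 0, 0, 0, 0], [0, 0, 0, 0, 0, 0], [0, 0, 0, 0, 0, 0], [0, 0, 0, 0, 0, 0], [0, 0, 0, 0, 0, 0], [0, 0, 0, 0, 0, 0], [0, 0, 0, 0, 0, 0]]])

```text
time: 21.17
tool_pos: [0.4543, -0.045, 0.1507]
orientation: [3.141, 0.0, 1.676]
contact_force: [-1.2, -0.5, 7.5]
width: 0.0263
gripper_force: 60.4
```

Run:
```python
from h import *; import cv2
s=cams.camera("scene"); t=cams.camera("top")
a=cv2.resize(t[130:280,235:305],None,fx=4,fy=4,interpolation=2)[:,:,::-1]
b=cv2.resize(s[130:250,175:295],None,fx=4,fy=5,interpolation=2)[:,:,::-1]
cv2.imwrite("pics/g6.png",cv2.convertScaleAbs(np.hstack([a,b]),alpha=1.5,beta=15))
```

```text
(no output)
```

View pics/g6.png

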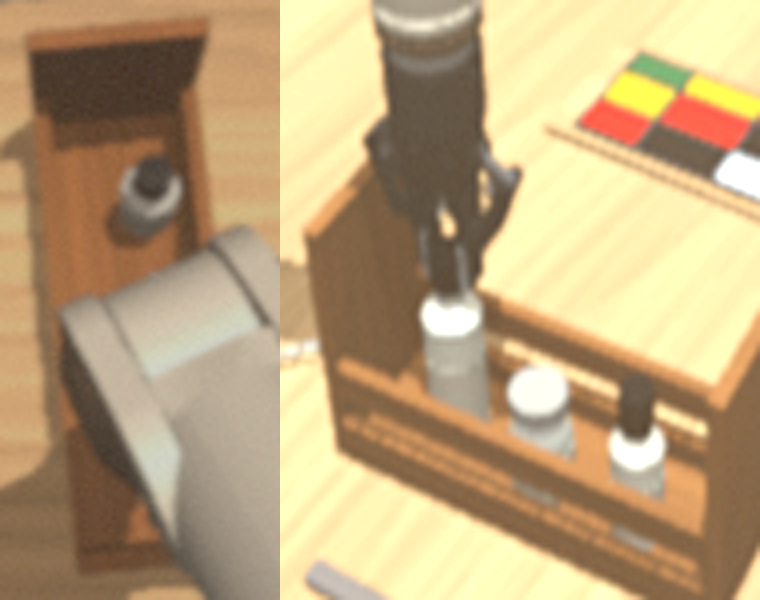

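The bottle stands upright in its gap (455,360), with jar (540,410) and flask (637,440) standing beside it. I release and rise straight up.

>>> carry_out(increments=[[[0, 0, -0.06, 0, 0, 0], [0, 0, 0, 0, 0, 0], [0, 0, 0, 0, 0, 0], [0, 0, 0, 0, 0, 0], [0, 0, 0, 0, 0, 0], [0, 0, 0, 0, 0, 0], [0, 0, 0, 0, 0, 0], [0, 0, 0, 0, 0, 0]]], gripper=-0.1)

```text
time: 21.93
tool_pos: [0.4538, -0.045, 0.1509]
orientation: [3.142, 0.0, 1.676]
contact_force: [0.7, -0.1, -0.3]
width: 0.047
gripper_force: 0.0
```

>>> carry_out(increments=[[[0, 0, -0.5, 0, 0, 0], [0, 0, -1, 0, 0, 0], [0, 0, -1.5, 0, 0, 0], [0, 0, -2, 0, 0, 0], [0, 0, -2.5, 0, 0, 0], [0, 0, -2.5, 0, 0, 0], [0, 0, -2.5, 0, 0, 0], [0, 0, -2, 0, 0, 0]]])

```text
time: 22.6
tool_pos: [0.4543, -0.0443, 0.2984]
orientation: [3.14, 0.001, 1.677]
contact_force: [0.8, -0.5, 0.5]
width: 0.0471
gripper_force: 0.0
```

>>> carry_out(increments=[[[-2, 0, 0, 0, 0, 0], [-2.5, 0, 0, 0, 0, 0], [-2.5, 0, 0, 0, 0, 0], [-2.5, 0, 0, 0, 0, 0], [-2.5, 0, 0, 0, 0, 0], [-2.5, 0, 0, 0, 0, 0], [-2.5, 0, 0, 0, 0, 0], [-2, 0, 0, 0, 0, 0]]])

```text
time: 23.27
tool_pos: [0.4737, -0.2362, 0.2967]
orientation: [3.141, 0.001, 1.675]
contact_force: [0.1, 0.2, 0.6]
width: 0.0469
gripper_force: 0.0
```

Run:
```python
from h import *; import cv2
s=cams.camera("scene"); t=cams.camera("top")
x=[.5415,-.039,-1.475]
# dark cap blob in the top view near bottle place, and white shoulder
p=proj("top",pose(x,[.003,-.09,.166]))[0]; q=proj("scene",pose(x,[.003,-.09,.151]))[0]; print(p,q)
for im,c in((t,p),(s,q)):
    c0,r0=(c-14).astype(int); g=im[r0:r0+28,c0:c0+28].max(2); m=cv2.morphologyEx((g<50).astype(np.uint8),2,np.ones((2,2)))
    n,_,st,ce=cv2.connectedComponentsWithStats(m); print([(st[i,4],(ce[i]+[c0,r0]).round(1).tolist()) for i in range(1,n) if st[i,4]>8])
    print("\n".join("".join(" .:-=+*#%@"[min(9,v//26)] for v in r) for r in g))
print(telemetry.get_obs()["time"])
```

```text
[275.28653771 236.26058151] [215.88009909 182.75932566]
[]
=======--========-=---:::::-
========-====-===-=---:::::-
=============-======--::::::
====-=======--==--=---::::::
=============-====----::::::
=======-====--===-==---:::::
=====================--:::::
====================---:::::
=========++==========--:::::
========++=--::--====--:::::
=======++=-::::::-===--:::::
======++=-::..:.::-===-:::::
======++=-:.:....:-===-:::::
===-==+=-:.......::===-:::::
=----==-::..:.::.::===-:::::
---:-==-::.:..:..:-===-:::::
--::-=--::..:.:..:-===-:::::
-:::-----:....:::-====-:::::
::::-----:::..::-==+==--::::
:::::------:::--=+++==--::::
::::::--------==+++==---::::
:::::::------==+++===---::::
::::::::----==++===-----::::
:::::::::---======------::::
::::::::::::------------::::
::::::::::::::-----------:::
-::::::::::::------------:::
-:::::::::::--=----------:::
[]
-:------====----=+*#########
--:--:---===----+**#########
:----:---==----=+*##########
--:--:---==----=+*##########
--:-::-------==+*###########
--:---:-=====+**############
-::::::-+++***##############
-::-::-=*###################
---::::=*####******#########
---::::=*##**+====+*########
:-:::::-*#*+=-::::=+########
---::::-+**=:::::::=*#######
:--::::-+**+:::::::=*#######
:::::::-+**+-::::::-*#######
:--::::-=**+:::::::-*#######
:--::::-=++=:::::::-*#######
::-:::--=++=:::::::-*#######
:-:-:::--==-:::::::-+*######
::--:::::--:::::::.:=***####
::::::::-::::::::::-=+*****#
::-:::::::---::::::-+**++***
:::--::::-=+=------=*#**++++
:::--::::-+*+======+*##*+==+
::::::::-=*#*+++++**####+--=
::::::::-+*###***######*+---
::::::::-+*############*=-:-
::::::::-=*###########*+----
::::-:::--+*#########*+=----
23.3667
```

```bash
python3 -c "
from rig import hand_in; print(hand_in())"
```

```text
the job is handed in; nothing more can be done
None
```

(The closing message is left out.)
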